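# Tip a standing carton into the taped bay and push it home

### The job

Push over the tall slim carton that stands at the open end of the taped bay, so that it comes down flat on its broad side inside the tape with its top towards the wooden batten. Then push it along the bench until its end is snug and square against the batten, still inside the tape. It is only to be pushed, never picked up; leave the squat carton, the tin and the jar standing where they are.

Things in the scene. Friction and masses are not known exactly. Their poses are not given: they have to be found in the camera images.
- bay: Fixed rectangle of pale masking tape (strips 18 mm wide) on the bench, enclosing 230 mm (x) by 140 mm (y). Origin: centre of the rectangle at bench height. A fixed wooden stop batten (28 mm high, 22 thick, 176 long) closes its +x end, near face at x = +115 mm. The -x end (inner tape edge at x = -115 mm) is the open end, where the carton stands. z is up.
- carton: Tall slim brown carton, loose, rigid, 0.3 to 0.6 kg: 45 mm thick (x), 80 wide (y), 150 tall (z), on its small end; origin: centre of that end (foot). Its x is within 0.1 rad of the bay's x; the foot may straddle the end tape. Pushed near the top it tips about the front edge of its foot at a 17 degree lean, may slide some mm, and lies about 25 to 60 mm short of the batten.
- carton_mid (a point): Centre of the carton, half-way up, 75 mm from its foot.
- carton_top (a point): Centre of the carton's top end, 150 mm from its foot. This end comes to rest against the batten.
- squat_carton: Bystander: squat brown cardboard carton 62 x 70 mm, 75 mm tall, standing beside the bay; origin at the centre of its underside.
- tin: Bystander: round tin, 66 mm diameter, 85 mm tall, standing beside the bay; origin at the centre of its underside.
- jar: Bystander: round glass jar with a steel lid, 62 mm diameter, 95 mm tall, standing beside the bay; origin at the centre of its underside.
There are look-alikes about, which are no part of the job. What is shaped like the carton but green or red is not meant.

How it is judged:
On the way:
1. the carton has been tipped over and lies flat inside the tape, its top towards the batten (angle between carton's own z axis and vertical above 1.48 rad and height (world z) of carton_mid below 0.03 m and angle between the x axis of carton and the z axis of bay, either way round below 0.1 rad and x of carton in the frame of bay above -0.13 m and x of carton_top in the frame of bay between 0 and 0.12 m and y of carton in the frame of bay between -0.042 and 0.042 m and y of carton_top in the frame of bay between -0.042 and 0.042 m and linear speed of carton below 0.1 m/s), for 0.2 s.
At the end, for the whole second after the job is handed in: The carton lies flat on a broad side with its top end within 7 mm of the batten's face and square to it within 0.1 rad, no edge of it beyond the outer edge of the tape (12 mm over the inner edge at most), at rest; the squat carton, tin and jar stand within 15 mm of where they were (angle between carton's own z axis and vertical above 1.48 rad and height (world z) of carton_mid below 0.03 m and angle between the x axis of carton and the z axis of bay, either way round below 0.1 rad and x of carton in the frame of bay above -0.13 m and x of carton_top in the frame of bay between 0 and 0.12 m and y of carton in the frame of bay between -0.042 and 0.042 m and y of carton_top in the frame of bay between -0.042 and 0.042 m and x of carton_top in the frame of bay above 0.108 m and angle between the z axis of carton and the x axis of bay, either way round below 0.1 rad and linear speed of carton below 0.02 m/s and distance of each of squat_carton, tin, jar from where it was at the start of the episode below 0.015 m and angle between each of squat_carton, tin, jar's own z axis and vertical below 0.2 rad); the robot touches nothing.
It fails at once if the carton is lifted or carried (height (world z) of carton_mid above 0.1 m or (angle between carton's own z axis and vertical above 1.4 rad and height (world z) of carton_mid above 0.05 m) or (angle between carton's own z axis and vertical below 0.15 rad and height (world z) of carton above 0.015 m)).
It fails at once if a bystander is knocked over or displaced by more than 15 mm (distance of any of squat_carton, tin, jar from where it was at the start of the episode above 0.015 m or angle between any of squat_carton, tin, jar's own z axis and vertical above 0.3 rad).
It also fails if it takes over 38 s, if anything falls off the work surface, if the arm or the gripper's body presses on something with over 40 N, if the wrist force passes 120 N, or if a joint passes its speed limit or range.

### The arm

A 7-joint arm with a two-finger parallel gripper is mounted at the origin on the work surface. World frame = base frame: x ahead of the robot, y to its left, z up, the work surface at z = 0. Lengths are in m, angles in rad, forces in N, time in s.
With the tool pointing down it reaches from about 0.35 to 0.9 m from the base axis. Payload 8.1 kg.
Tool frame: the origin (TCP) lies midway between the tips of the shut fingers; the grasp point (between the pads) lies 19 mm behind it; z points along the fingers, y is the line along which they close (so a half turn about z gives the same grasp; the last joint's range is limited). The gripper opens to 92 mm and grips with 3 to 60 N. Pads are 19 mm wide; open, the fingers measure 130 mm over their backs; the gripper's body (75 mm by 190 mm) begins 47 mm behind the grasp point.
Start: joints at [-0.103, 0.434, 0.025, 1.573, -0.012, 1.134, -0.075], TCP at [0.625, -0, 0.227] pointing down, gripper open.
Joint ranges: [-2.62, 2.62], [-0.44, 2.09], [-1.27, 1.32], [0.08, 2.57], [-1.32, 4.46], [0.12, 2], [-2.74, 2.74]. Speed limits (rad/s): [2.22, 2.22, 3.01, 3.01, 3.14, 3.14, 3.14].

### API

Orientations are given as a rotation vector (axis times angle).
In Python, from cell import arm gives the robot as it stands.
- The arm moves only by the tool move_arm, never from a script. Its argument "motion" is a list of rows, each an object of numbers: "tx", "ty", "tz": the shift along the tool's x, y, z normalised to -1 to 1, where 1 is 1000 mm; "twist": the turn about the tool's z normalised to -1 to 1, where 1 is pi/2 rad. In form: [{"tx": .., "ty": .., "tz": .., "twist": ..}, ...]. A call has 1 to 12 rows; each row shifts and turns the commanded pose from where the row before left it, along the tool's axes as they then stand; what a row does not reach is not made up. A row lasts 1/10 s, in which the tool goes at most 50 mm and 8.59 degrees, less where a joint would pass 70% of its speed; a pose out of reach is approached as far as the arm can. A call with a number of a shift or a turn outside -1 to 1 is refused whole. A call with a gripper value outside its range is refused whole. "gripper" is the gripper's target within -1 to 1 (shut at 1, half-way at 0, fully open at -1), set as the call begins (left out, the last holds). The fingers move at their own pace and stop on an object; "squeeze" is the grip in N (left out, the last holds). Time passes only in rows, so rows that do not move let the fingers close. It gives the time, the measured TCP pose, the force, the opening and the grip force at its end, in the units of the state.
- arm.observe(): the state, without advancing time (a new reading comes with each control period).
- arm.get_image(name): name is "scene" or "side" or "wrist"; returns the picture (480x640x3 uint8, red, green, blue); there is no depth.
- arm.calibration(name): a dict with "K" (3x3 intrinsics, pixels), "T" (4x4, takes a point from camera to world coordinates). Camera axes: x right, y down, z forward; pixel columns grow to the right and rows downward; lengths in m; the calibration is good to about 2 mm. A picture is of the moment at which its call begins: read the wrist's pose just before it. calibration takes no time and is no camera call; for the wrist camera it gives the pose at the moment of the call.
- arm.sign_off(): hands the job in; it is judged then, once.
Trained networks look in the newest picture that a camera, given by its name, has taken for a name from the list of things; names that differ only in an ending like _2 or _b are one class to them, and where a whole thing is asked for, a point or a joint stands for the part that bears it (a point fixed in the world has none). Each returns a list of dicts, best first, with "conf" (0 to 1); they miss things now and then, are a little off and sometimes report something else, mostly with a low value. They report only what shows in the picture. A call takes as long as a camera call. They do not tell look-alikes from the thing itself.
- arm.look_for(camera, query): "point" ([column, row] as shares, 0 to 1, of the picture: columns of its width, rows of its height, amid what is visible of it).
- arm.regions_of(camera, query): "region" (480x640 bool, what is visible of it) and "point" ([column, row] as shares, 0 to 1, of the picture: columns of its width, rows of its height, amid what is visible of it).
- arm.place_of(camera, query): "point" ([column, row] as shares, 0 to 1, of the picture: columns of its width, rows of its height: a listed point, or the origin of a listed thing).
The state is a dict: "clock": time; "joints": joint angles; "dq": joint speeds; "joint_efforts": joint torques, N m; "position": TCP position; "ee_rot": TCP orientation; "force": force on the tool from outside, world axes, zero at the start; "ft_torque": the same for the moment, N m; "width": opening from 0.0 (shut) to 1.0 (fully open); "gripper_force": force on a finger pad.
Only numpy, scipy, OpenCV 4.12 (cv2) and the standard library are available. Lean on these libraries where they do the work, as an engineer would, in place of code of your own. Each camera call takes 0.05 s, during which the arm holds its last target. There are 200 camera calls.

## Working session

There is one attempt and no reset: what is moved stays moved. The work goes in short steps, Python scripts to look and compute and a tool call to move; the robot and the scene stay as the last step left them, time stands still between calls to the robot, and variables do not carry over. Pictures are saved under pics/ and viewed, at most 10 in all, crops included, and the job is handed in when it is done.

Besides the shell and the picture viewer there is one more tool, called as a command line: name --argument value ..., lists and objects as JSON in quotes. move_arm: Moves the arm, as the interface text tells. Scaled input: -1 to 1 covers 1000 mm each way for a shift and pi/2 rad each way for a turn. Its arguments: {"type":"object","properties":{"motion":{"type":"array","items":{"type":"object","properties":{"tx":{"type":"number"},"ty":{"type":"number"},"tz":{"type":"number"},"twist":{"type":"number"}}}},"gripper":{"type":"number"},"squeeze":{"type":"number"}},"required":["motion"]}

```bash
mkdir -p pics; cat > h.py <<'E'
import numpy as np, cv2
from cell import arm
def ray(cam,px,z,cal=None):
    c=cal or arm.calibration(cam); K=np.array(c["K"]);T=np.array(c["T"])
    d=T[:3,:3]@np.linalg.solve(K,[px[0],px[1],1.]); o=T[:3,3]
    return o+d*(z-o[2])/d[2]
def proj(cam,P,cal=None):
    c=cal or arm.calibration(cam); K=np.array(c["K"]);T=np.linalg.inv(np.array(c["T"]))
    p=K@(T[:3,:3]@np.array(P)+T[:3,3]); return p[:2]/p[2]
E
python3 - <<'E'
from h import *
ims=[]
for c in("scene","side"):
    im=arm.get_image(c); cv2.imwrite(f"pics/{c}0.png",im[...,::-1]); 
    T=arm.calibration(c)["T"]; print(c,np.round(T,3).tolist())
    for q,z in(("bay",0),("carton",0),("carton_top",.15),("squat_carton",0),("tin",0),("jar",0)):
        for r in arm.place_of(c,q)[:3]:
            p=np.array(r["point"])*[640,480]; print(q,round(r["conf"],2),p.round(),ray(c,p,z).round(3))
print(arm.observe())
E
```

```text
scene [[-0.594, 0.659, -0.461, 1.0], [0.804, 0.492, -0.333, 0.316], [0.008, -0.569, -0.823, 0.946], [0.0, 0.0, 0.0, 1.0]]
carton 0.89 [260. 218.] [ 0.494 -0.208  0.   ]
carton_top 0.71 [257. 181.] [ 0.498 -0.198  0.15 ]
carton_top 0.6 [320. 150.] [ 0.335 -0.141  0.15 ]
squat_carton 0.71 [328. 252.] [ 0.474 -0.011  0.   ]
tin 0.87 [202. 304.] [ 0.756 -0.155  0.   ]
jar 0.62 [195. 248.] [ 0.658 -0.276  0.   ]
side [[-0.898, -0.236, 0.37, 0.232], [-0.439, 0.464, -0.769, 0.701], [0.01, -0.854, -0.52, 0.566], [0.0, 0.0, 0.0, 1.0]]
carton 0.96 [463. 276.] [ 0.337 -0.147  0.   ]
carton 0.71 [390. 243.] [ 0.495 -0.196  0.   ]
carton_top 0.98 [481. 174.] [ 0.353 -0.275  0.15 ]
carton_top 0.86 [393. 174.] [ 0.502 -0.196  0.15 ]
carton_top 0.61 [471. 203.] [ 0.345 -0.144  0.15 ]
squat_carton 0.8 [364. 294.] [ 0.479 -0.013  0.   ]
tin 0.83 [270. 219.] [ 0.762 -0.173  0.   ]
jar 0.66 [337. 210.] [ 0.649 -0.274  0.   ]
{'clock': 0.7, 'joints': array([-0.10259254,  0.43447062,  0.02499289,  1.5732035 , -0.01161743,
        1.13399802, -0.07512288]), 'dq': array([ 9.70489925e-05,  4.95756449e-04, -1.97519066e-04,  7.58710433e-04,
       -4.75342588e-04, -1.15873926e-03, -4.38162757e-04]), 'joint_efforts': array([-3.99755834e-06, -6.67498040e+01,  9.83673334e-01, -3.14759803e+01,
       -6.07902836e-02,  3.23921652e-02,  3.58576784e-06]), 'position': array([ 6.25012666e-01, -2.14276515e-05,  2.26758664e-01]), 'ee_rot': array([2.22154433e+00, 2.22128624e+00, 8.59081716e-05]), 'force': array([-0.45250296, -0.15435491,  0.55118299]), 'ft_torque': array([0.06205647, 0.04200518, 0.00093518]), 'gripper_force': 0.0, 'width': 1.0014760134316012}
```

View pics/scene0.png

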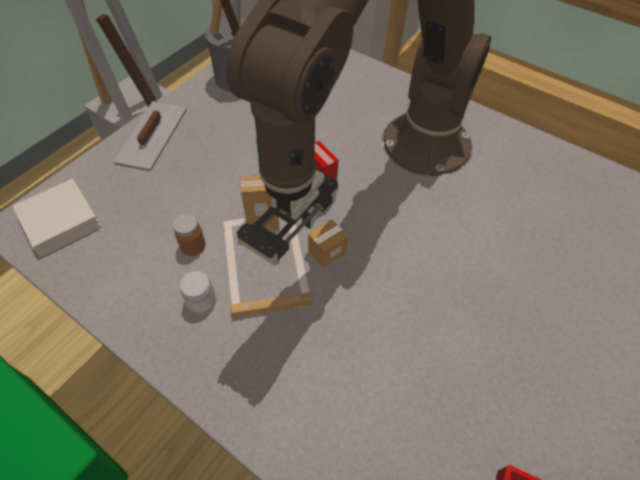

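View pics/side0.png

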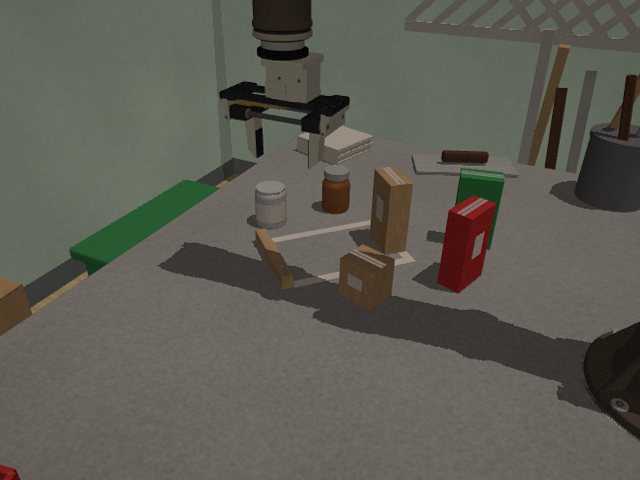

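The scene picture shows the brown carton at (257,200), the bay below it and the batten at about (232–310,303). The side picture shows the carton at (391,210), the batten at (273,258), and the red and green look-alikes behind the carton. I'll enlarge both.

```bash
python3 - <<'E'
import cv2,numpy as np
a=cv2.imread("pics/scene0.png")[160:330,170:360]; b=cv2.imread("pics/side0.png")[155:320,240:430]
a=cv2.resize(a,None,fx=4,fy=3.5,interpolation=2) if 0 else cv2.resize(a[:150+20],None,fx=3.5,fy=3.5,interpolation=2)
b=cv2.resize(b,None,fx=3.5,fy=3.5,interpolation=2)
cv2.imwrite("pics/sc.png",a);cv2.imwrite("pics/sd.png",b);print(a.shape,b.shape)
E
```

```text
(595, 665, 3) (578, 665, 3)
```

View pics/sc.png

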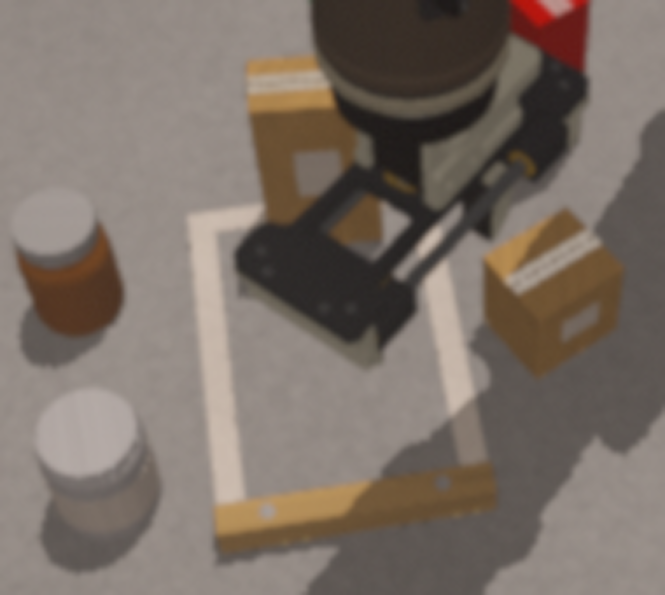

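View pics/sd.png

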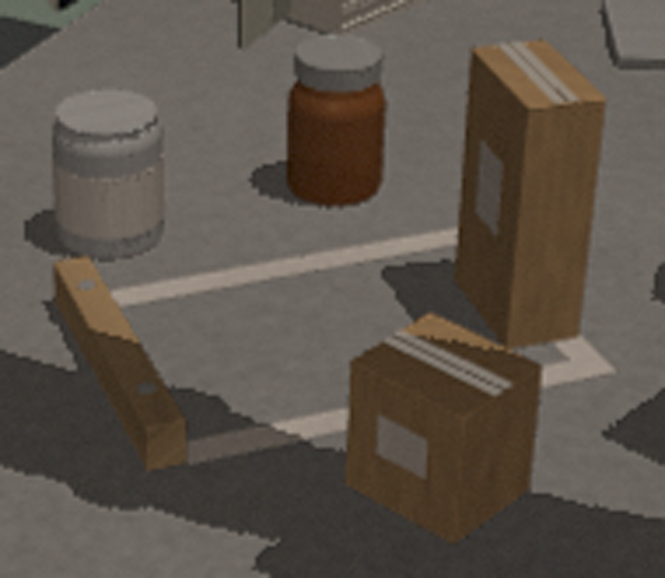

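```bash
cat > fit.py <<'E'
from h import *
from scipy.optimize import least_squares
def fit(obs,x0):
    cal={c:arm.calibration(c) for c in("scene","side")}
    def f(v):
        R=np.array([[np.cos(v[2]),-np.sin(v[2]),0],[np.sin(v[2]),np.cos(v[2]),0],[0,0,1]])
        return np.concatenate([proj(c,R@np.array(P)/1000+[v[0],v[1],0],cal[c])-px for c,P,px in obs])
    r=least_squares(f,x0,loss="soft_l1"); return r.x,r.fun.reshape(-1,2).round(1).tolist()
E
python3 - <<'E'
from fit import *
S=lambda x,y:np.array([x/3.5+170,y/3.5+160]); D=lambda x,y:np.array([x/3.5+240,y/3.5+155])
# scene: left = -y side
b=[("scene",(115,-88,28),S(215,507)),("scene",(115,88,28),S(492,465)),("scene",(137,-88,28),S(218,537)),("scene",(137,88,28),S(497,497)),
("scene",(-133,-88,0),S(187,213)),("scene",(-115,-70,0),S(218,235)),
("side",(115,-88,28),D(92,257)),("side",(115,88,28),D(186,420)),("side",(137,-88,28),D(55,263)),("side",(137,88,28),D(147,430)),("side",(-133,88,0),D(615,370))]
print(fit(b,[.6,-.1,.5]))
c=[("side",(22.5,-40,150),D(472,50)),("side",(-22.5,-40,150),D(547,40)),("side",(-22.5,40,150),D(605,102)),("side",(22.5,40,150),D(527,107)),
("side",(22.5,-40,0),D(457,282)),("side",(22.5,40,0),D(513,347)),("side",(-22.5,40,0),D(580,335)),
("scene",(-22.5,-40,150),S(247,62)),("scene",(22.5,-40,150),S(250,110)),("scene",(22.5,-40,0),S(268,232)),("scene",(22.5,40,0),S(382,243))]
print(fit(c,[.5,-.2,.5]))
print(arm.observe()["clock"])
E
```

```text
(array([ 0.5833965 , -0.11563197,  0.81869808]), [[-0.4, -0.9], [0.2, -1.6], [-0.4, -0.3], [0.6, -2.0], [0.5, 0.7], [-0.6, -0.9], [-1.3, -0.4], [0.1, 0.4], [-1.3, -0.3], [-0.8, 0.0], [-0.0, 1.0]])
(array([ 0.49956004, -0.19183065,  0.7254417 ]), [[-0.0, -1.0], [0.2, -0.4], [0.8, -1.1], [0.2, 0.1], [-0.6, -0.6], [-2.2, 1.1], [-0.1, 1.4], [-0.1, -1.6], [-0.9, -0.2], [0.9, 4.4], [0.6, -0.9]])
0.7
```

move_arm --motion '[{"twist": 0.09},{"twist": 0.09},{"twist": 0.09},{"twist": 0.09},{"twist": 0.09},{"twist": 0.088},{"tx": -0.04,"ty": 0.01},{"tx": -0.045,"ty": 0.01},{"tx": -0.045,"ty": 0.01},{"tx": -0.045,"ty": 0.01},{"tx": -0.045,"ty": 0.01},{"tx": -0.045,"ty": 0.01}]' --gripper 0.13

```text
invalid input
```

```bash
cat >> fit.py <<'E'
from scipy.spatial.transform import Rotation as Ro
BAY=(.5834,-.1156,.8187)
def tool(frame):
    s=arm.observe(); R=Ro.from_rotvec(s["ee_rot"]).as_matrix(); c,n=np.cos(frame[2]),np.sin(frame[2])
    d=s["position"][:2]-frame[:2]; x=R[:,0]
    print("t",round(s["clock"],2),"tool in frame x,y,z mm",(1000*np.array([c*d[0]+n*d[1],-n*d[0]+c*d[1],s["position"][2]])).round(1),"yaw rel",round(np.arctan2(x[1],x[0])-frame[2],3),"tilt",round(R[2,2],4),"F",s["force"].round(1),"w",round(s["width"],2))
E
python3 - <<'E'
from fit import *
tool((.4996,-.1918,.7254))
im=arm.get_image("scene"); cv2.imwrite("pics/sc2.png",cv2.resize(im[130:330,130:360,::-1],None,fx=3,fy=3)[:600])
E
```

```text
t 0.7 tool in frame x,y,z mm [221.1  60.3 226.8] yaw rel 0.845 tilt -1.0 F [-0.5 -0.2  0.6] w 1.0
```

View pics/sc2.png

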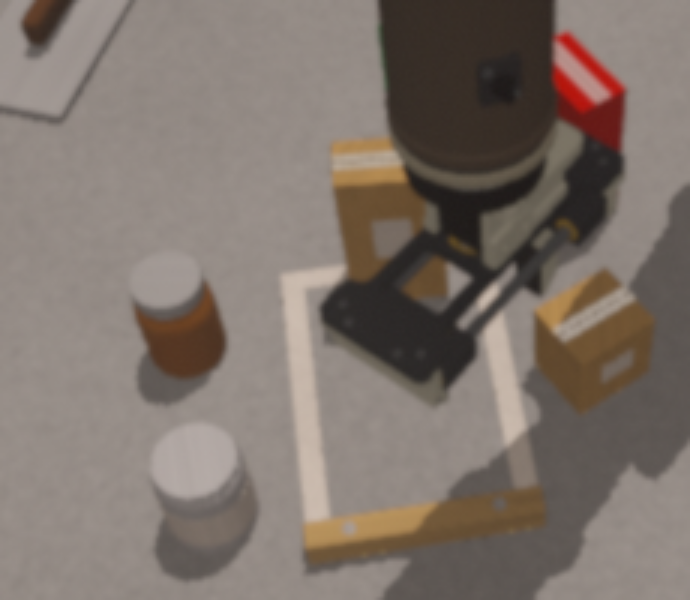

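The call was refused and the picture is unchanged, probably because each row must carry all four keys.

move_arm --motion '[{"tx": 0,"ty": 0,"tz": 0,"twist": 0.09},{"tx": 0,"ty": 0,"tz": 0,"twist": 0.09},{"tx": 0,"ty": 0,"tz": 0,"twist": 0.09},{"tx": 0,"ty": 0,"tz": 0,"twist": 0.09},{"tx": 0,"ty": 0,"tz": 0,"twist": 0.09},{"tx": 0,"ty": 0,"tz": 0,"twist": 0.088},{"tx": -0.04,"ty": 0.01,"tz": 0,"twist": 0},{"tx": -0.045,"ty": 0.01,"tz": 0,"twist": 0},{"tx": -0.045,"ty": 0.01,"tz": 0,"twist": 0},{"tx": -0.045,"ty": 0.01,"tz": 0,"twist": 0},{"tx": -0.045,"ty": 0.01,"tz": 0,"twist": 0},{"tx": -0.045,"ty": 0.01,"tz": 0,"twist": 0}]' --gripper 0.13

```text
clock: 1.95
position: [0.4654, -0.2221, 0.227]
ee_rot: [2.937, 1.115, 0.001]
force: [0.4, -1.2, -0.2]
width: 0.438
gripper_force: 0.0
```

```bash
python3 - <<'E'
from fit import *
tool((.4996,-.1918,.7254))
im=arm.get_image("scene"); cv2.imwrite("pics/sc3.png",cv2.resize(im[130:330,130:360,::-1],None,fx=3,fy=3)[:600])
E
```

```text
t 1.95 tool in frame x,y,z mm [-4.57e+01  1.00e-01  2.27e+02] yaw rel 0.0 tilt -1.0 F [ 0.4 -1.2 -0.2] w 0.44
```

move_arm --motion '[{"tx": -0.018,"ty": 0,"tz": 0,"twist": 0},{"tx": 0,"ty": 0,"tz": 0.035,"twist": 0},{"tx": 0,"ty": 0,"tz": 0.035,"twist": 0},{"tx": 0,"ty": 0,"tz": 0.03,"twist": 0},{"tx": 0,"ty": 0,"tz": 0,"twist": 0}]'

```text
clock: 2.5
position: [0.4509, -0.2315, 0.1237]
ee_rot: [-2.933, -1.114, 0.007]
force: [-0.7, 0.4, 0.4]
width: 0.433
gripper_force: 0.0
```

```bash
python3 - <<'E'
from fit import *
tool((.4996,-.1918,.7254))
a=arm.get_image("scene")[130:280,180:310,::-1]; b=arm.get_image("side")[100:250,330:460,::-1]
cv2.imwrite("pics/p4.png",cv2.resize(np.hstack([a,b]),None,fx=3,fy=3,interpolation=2))
E
```

```text
t 2.5 tool in frame x,y,z mm [-62.7   2.6 123.7] yaw rel 0.0 tilt -1.0 F [-0.7  0.4  0.4] w 0.43
```

View pics/p4.png

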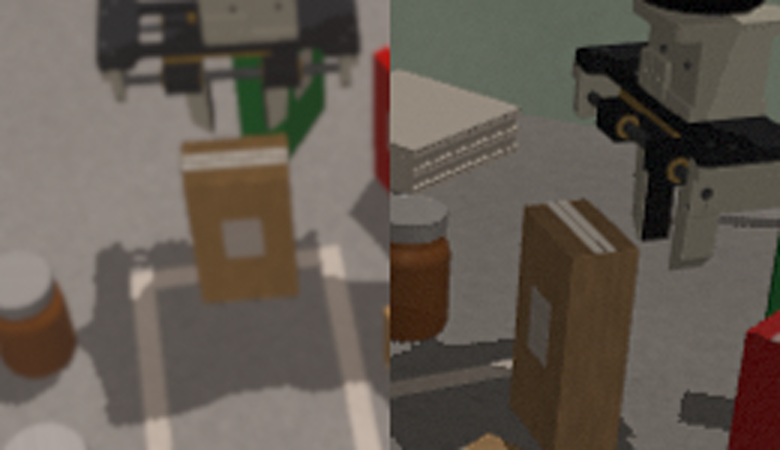

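The fingers are behind the carton and centred on it, at (205,100) left and (680,240) right in the composite. Now I'll tip it.

move_arm --motion '[{"tx": 0.015,"ty": -0.002,"tz": 0,"twist": 0},{"tx": 0.01,"ty": 0,"tz": 0,"twist": 0},{"tx": 0.008,"ty": 0,"tz": 0,"twist": 0},{"tx": 0.008,"ty": 0,"tz": 0,"twist": 0},{"tx": 0.008,"ty": 0,"tz": 0,"twist": 0},{"tx": 0.008,"ty": 0,"tz": 0,"twist": 0},{"tx": 0.008,"ty": 0,"tz": 0,"twist": 0},{"tx": 0.008,"ty": 0,"tz": 0,"twist": 0},{"tx": 0,"ty": 0,"tz": 0,"twist": 0}]'

```text
clock: 3.5
position: [0.5075, -0.1816, 0.1266]
ee_rot: [-2.936, -1.117, -0.001]
force: [-0.1, -0.3, -0.4]
width: 0.433
gripper_force: 0.0
```

```bash
python3 - <<'E'
from fit import *
tool((.4996,-.1918,.7254))
a=arm.get_image("scene")[130:330,180:320,::-1]; b=arm.get_image("side")[100:300,270:430,::-1]
cv2.imwrite("pics/p5.png",cv2.resize(np.hstack([a,b]),None,fx=2.6,fy=2.6,interpolation=2))
E
```

```text
t 3.5 tool in frame x,y,z mm [ 12.7   2.4 126.6] yaw rel 0.002 tilt -1.0 F [-0.1 -0.3 -0.4] w 0.43
```

View pics/p5.png

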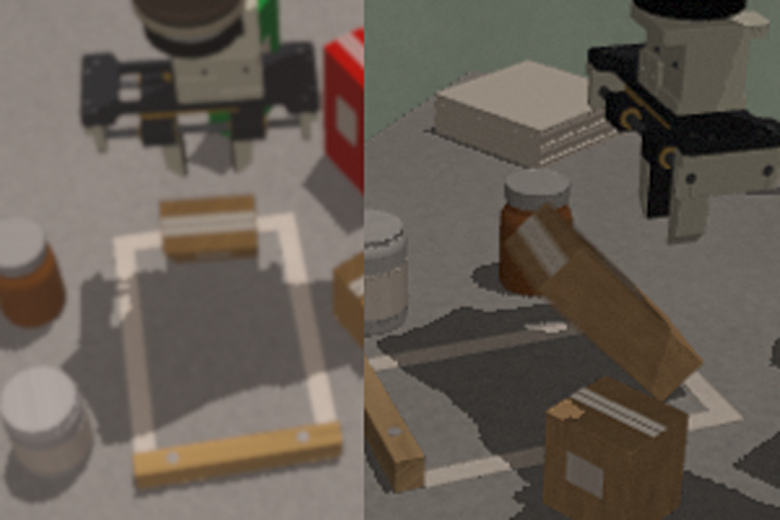

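The carton is in mid-fall, with its top at (540,240) in the right half of the picture. I'll back off and turn to the bay's yaw.

move_arm --motion '[{"tx": -0.02,"ty": 0,"tz": 0,"twist": 0},{"tx": -0.025,"ty": 0,"tz": 0,"twist": -0.03},{"tx": 0,"ty": 0,"tz": 0,"twist": -0.03},{"tx": 0,"ty": 0,"tz": 0,"twist": 0},{"tx": 0,"ty": 0,"tz": 0,"twist": 0},{"tx": 0,"ty": 0,"tz": 0,"twist": 0}]'

```text
clock: 4.2
position: [0.4731, -0.2124, 0.1267]
ee_rot: [2.882, 1.251, 0.0]
force: [0.5, -0.6, -0.7]
width: 0.438
gripper_force: 0.0
```

```bash
python3 - <<'E'
from fit import *
tool(BAY)
a=arm.get_image("scene")[160:330,180:320,::-1]; b=arm.get_image("side")[150:320,270:430,::-1]
cv2.imwrite("pics/p6.png",cv2.resize(np.hstack([a,b]),None,fx=2.6,fy=2.6,interpolation=2))
for c in("scene","side"):
  for q in("carton","carton_top"):
    for r in arm.place_of(c,q)[:3]:
        p=np.array(r["point"])*[640,480]; print(c,q,round(r["conf"],2),p.round(),ray(c,p,.0225).round(3))
E
```

```text
t 4.2 tool in frame x,y,z mm [-146.    14.5  126.7] yaw rel 0.001 tilt -1.0 F [ 0.5 -0.6 -0.7] w 0.44
scene carton 0.81 [260. 223.] [ 0.518 -0.186  0.022]
scene carton 0.76 [320. 194.] [ 0.355 -0.121  0.022]
scene carton 0.65 [276. 174.] [ 0.369 -0.253  0.022]
scene carton_top 0.95 [273. 131.] [ 0.245 -0.365  0.022]
scene carton_top 0.75 [261. 278.] [ 0.635 -0.083  0.022]
scene carton_top 0.75 [322. 152.] [ 0.231 -0.205  0.023]
side carton 0.94 [463. 277.] [ 0.332 -0.11   0.022]
side carton 0.67 [379. 235.] [ 0.515 -0.181  0.022]
side carton_top 0.94 [483. 175.] [ 0.385 -0.571  0.022]
side carton_top 0.74 [305. 247.] [ 0.625 -0.07   0.022]
side carton_top 0.65 [471. 205.] [ 0.378 -0.393  0.022]
```

View pics/p6.png

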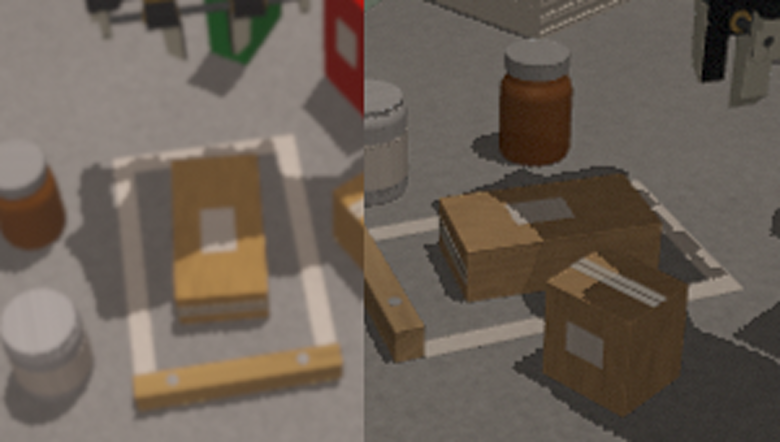

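It lies flat inside the tape with its top towards the batten, at about (220,310) in the left half. That matches the estimate of foot x ≈ −93 and top x ≈ +60 in the bay frame. Next I'll go down behind the foot.

move_arm --motion '[{"tx": 0.028,"ty": 0.0145,"tz": 0,"twist": 0},{"tx": 0,"ty": 0,"tz": 0,"twist": 0},{"tx": 0,"ty": 0,"tz": 0.03,"twist": 0},{"tx": 0,"ty": 0,"tz": 0.03,"twist": 0},{"tx": 0,"ty": 0,"tz": 0.03,"twist": 0},{"tx": 0,"ty": 0,"tz": 0.013,"twist": 0},{"tx": 0,"ty": 0,"tz": 0,"twist": 0}]'

```text
clock: 5.2
position: [0.5012, -0.2017, 0.0223]
ee_rot: [-2.879, -1.251, 0.004]
force: [-1.1, -0.4, -0.2]
width: 0.433
gripper_force: 0.0
```

```bash
python3 - <<'E'
from fit import *
tool(BAY)
E
```

```text
t 5.2 tool in frame x,y,z mm [-119.     1.2   22.3] yaw rel 0.001 tilt -1.0 F [-1.1 -0.4 -0.2] w 0.43
```

move_arm --motion '[{"tx": 0.006,"ty": 0,"tz": 0,"twist": 0},{"tx": 0.006,"ty": 0,"tz": 0,"twist": 0},{"tx": 0.006,"ty": 0,"tz": 0,"twist": 0},{"tx": 0.006,"ty": 0,"tz": 0,"twist": 0},{"tx": 0.006,"ty": 0,"tz": 0,"twist": 0},{"tx": 0.006,"ty": 0,"tz": 0,"twist": 0},{"tx": 0.006,"ty": 0,"tz": 0,"twist": 0},{"tx": 0.006,"ty": 0,"tz": 0,"twist": 0},{"tx": 0.006,"ty": 0,"tz": 0,"twist": 0},{"tx": 0.006,"ty": 0,"tz": 0,"twist": 0}]'

```text
clock: 6.2
position: [0.5434, -0.1577, 0.0236]
ee_rot: [-2.881, -1.252, 0.001]
force: [-3.3, -3.0, 2.4]
width: 0.436
gripper_force: 2.1
```

move_arm --motion '[{"tx": 0.003,"ty": 0,"tz": 0,"twist": 0},{"tx": 0.003,"ty": 0,"tz": 0,"twist": 0},{"tx": 0,"ty": 0,"tz": 0,"twist": 0},{"tx": 0,"ty": 0,"tz": 0,"twist": 0}]'

```text
clock: 6.6
position: [0.548, -0.1531, 0.0237]
ee_rot: [-2.881, -1.253, -0.001]
force: [0.1, 1.1, -0.3]
width: 0.436
gripper_force: 0.0
```

```bash
python3 - <<'E'
from fit import *
tool(BAY)
a=arm.get_image("scene")[160:330,180:320,::-1]; b=arm.get_image("side")[150:320,250:410,::-1]
cv2.imwrite("pics/p7.png",cv2.resize(np.hstack([a,b]),None,fx=2.6,fy=2.6,interpolation=2))
E
```

```text
t 6.6 tool in frame x,y,z mm [-51.6   0.2  23.7] yaw rel 0.002 tilt -1.0 F [ 0.1  1.1 -0.3] w 0.44
```

View pics/p7.png

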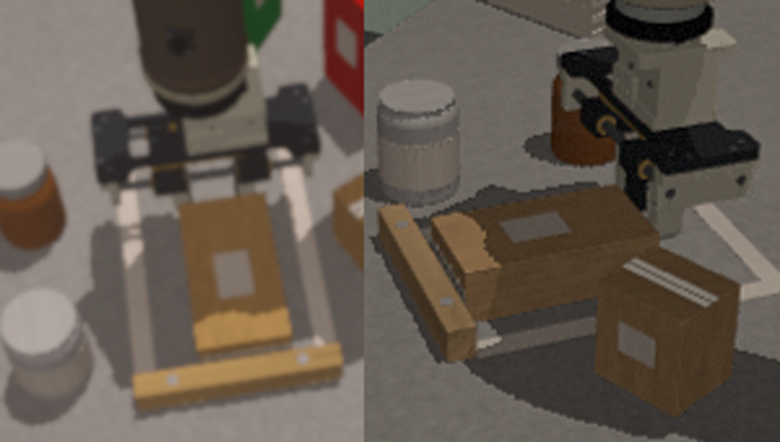

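The carton is square to the bay, with a gap of roughly 7–8 mm to the batten at (245,355) in the left half. I'll close it gently.

move_arm --motion '[{"tx": 0.002,"ty": 0,"tz": 0,"twist": 0},{"tx": 0.002,"ty": 0,"tz": 0,"twist": 0},{"tx": 0.002,"ty": 0,"tz": 0,"twist": 0}]'

```text
clock: 7.0
position: [0.5511, -0.15, 0.0238]
ee_rot: [2.882, 1.251, -0.001]
force: [-10.4, -11.2, 6.9]
width: 0.433
gripper_force: 9.2
```

move_arm --motion '[{"tx": 0.0015,"ty": 0,"tz": 0,"twist": 0},{"tx": 0.0015,"ty": 0,"tz": 0,"twist": 0}]'

```text
clock: 7.2
position: [0.5511, -0.15, 0.0237]
ee_rot: [2.882, 1.249, -0.007]
force: [-12.7, -12.1, 10.8]
width: 0.436
gripper_force: 8.7
```

move_arm --motion '[{"tx": 0.002,"ty": 0,"tz": 0,"twist": 0},{"tx": 0,"ty": 0,"tz": 0,"twist": 0},{"tx": 0,"ty": 0,"tz": 0,"twist": 0}]'

```text
clock: 7.5
position: [0.5511, -0.15, 0.0237]
ee_rot: [2.883, 1.247, -0.01]
force: [-13.9, -13.0, 12.4]
width: 0.433
gripper_force: 9.7
```

```bash
python3 - <<'E'
from fit import *
tool(BAY)
E
```

```text
t 7.5 tool in frame x,y,z mm [-47.2   0.1  23.7] yaw rel -0.002 tilt -1.0 F [-13.9 -13.   12.4] w 0.43
```

The push is blocked solidly, so the carton is seated. I'll back off, raise the tool and check.

move_arm --motion '[{"tx": -0.01,"ty": 0,"tz": 0,"twist": 0},{"tx": -0.02,"ty": 0,"tz": 0,"twist": 0},{"tx": -0.02,"ty": 0,"tz": 0,"twist": 0},{"tx": 0,"ty": 0,"tz": 0,"twist": 0},{"tx": 0,"ty": 0,"tz": -0.04,"twist": 0},{"tx": 0,"ty": 0,"tz": -0.04,"twist": 0},{"tx": 0,"ty": 0,"tz": -0.04,"twist": 0},{"tx": 0,"ty": 0,"tz": -0.04,"twist": 0},{"tx": 0,"ty": 0,"tz": 0,"twist": 0},{"tx": 0,"ty": 0,"tz": 0,"twist": 0}]'

```text
clock: 8.5
position: [0.5222, -0.1814, 0.1847]
ee_rot: [2.879, 1.254, 0.005]
force: [0.1, -0.1, -0.5]
width: 0.435
gripper_force: 0.0
```

```bash
python3 - <<'E'
from fit import *
tool(BAY)
a=arm.get_image("scene")[180:330,180:320,::-1]; b=arm.get_image("side")[180:330,240:400,::-1]
cv2.imwrite("pics/p8.png",cv2.resize(np.hstack([a,b]),None,fx=2.6,fy=2.6,interpolation=2))
for c in("scene","side"):
  for q,z in(("squat_carton",0),("tin",0),("jar",0)):
    for r in arm.place_of(c,q)[:1]:
        p=np.array(r["point"])*[640,480]; print(c,q,round(r["conf"],2),p.round(),ray(c,p,z).round(3))
E
```

```text
t 8.5 tool in frame x,y,z mm [-89.8  -0.3 184.7] yaw rel 0.003 tilt -1.0 F [ 0.1 -0.1 -0.5] w 0.43
scene squat_carton 0.6 [329. 253.] [ 0.476 -0.008  0.   ]
scene tin 0.67 [204. 302.] [ 0.751 -0.155  0.   ]
side squat_carton 0.76 [366. 295.] [ 0.475 -0.01   0.   ]
side tin 0.98 [274. 224.] [ 0.743 -0.156  0.   ]
side jar 0.88 [337. 211.] [ 0.647 -0.273  0.   ]
```

View pics/p8.png

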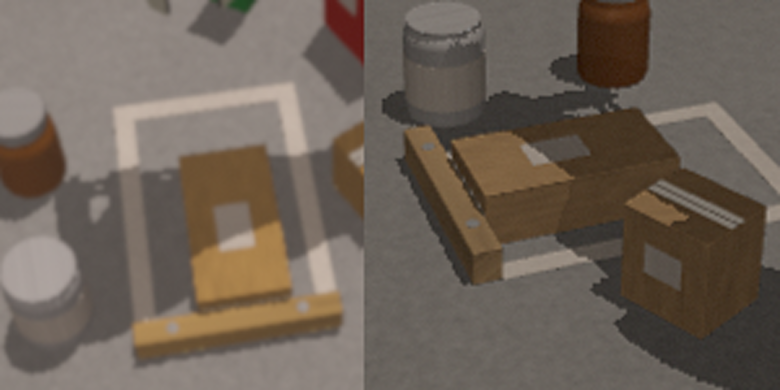

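The picture shows the carton flat between the tapes, its end by the batten, top-face corners at (195,292) and (290,283) in the left half. I'll check the gap numerically.

```bash
python3 - <<'E'
from fit import *
S=lambda x,y:np.array([x/2.6+180,y/2.6+180]); D=lambda x,y:np.array([(x-364)/2.6+240,y/2.6+180])
def rep(c):
    v,r=fit(c,[.56,-.13,.8]); d=v[:2]-BAY[:2]; n,m=np.cos(BAY[2]),np.sin(BAY[2])
    print((1000*np.array([n*d[0]+m*d[1],-m*d[0]+n*d[1]])).round(1),round(v[2]-BAY[2],3),r)
a=[("scene",(75,-40,45),S(196,293)),("scene",(75,40,45),S(290,283)),("scene",(-75,-40,45),S(180,157)),("scene",(-75,40,45),S(266,147))]
b=[("side",(75,-40,45),D(452,140)),("side",(75,40,45),D(498,207)),("side",(-75,-40,45),D(638,108)),("side",(-75,40,45),D(680,153))]
rep(a);rep(b);rep(a+b)
# centre expected x=40 if snug
# predicted corner pixels if snug (y=0,yaw 0): in picture coords
n,m=np.cos(BAY[2]),np.sin(BAY[2])
for P in((115,-40,45),(115,40,45),(115,-40,28),(115,40,28),(-35,-40,45),(-35,40,45)):
    w=[BAY[0]+(n*P[0]-m*P[1])/1000,BAY[1]+(m*P[0]+n*P[1])/1000,P[2]/1000]
    p=proj("scene",w);q=proj("side",w); print(P,((p-180)*2.6).round(),((q-[240,180])*2.6+[364,0]).round())
E
```

```text
[37.1  7.6] -0.014 [[-0.2, 2.3], [0.4, 0.7], [-0.6, -1.9], [0.3, -2.6]]
[37.2 11.7] 0.074 [[0.5, 2.6], [-0.8, -2.1], [-1.1, -0.9], [2.5, 0.8]]
[37.8  7.7] 0.005 [[0.6, 2.7], [1.1, 0.6], [-1.1, -1.3], [-0.2, -2.5], [0.0, 0.1], [-4.3, -4.4], [0.2, -0.9], [1.3, 1.4]]
(115, -40, 45) [188. 304.] [446. 135.]
(115, 40, 45) [284. 289.] [480. 190.]
(115, -40, 28) [190. 313.] [447. 155.]
(115, 40, 28) [284. 298.] [480. 211.]
(-35, -40, 45) [169. 157.] [632. 102.]
(-35, 40, 45) [258. 144.] [676. 152.]
```

The fit puts the carton's centre at x ≈ 37–38 mm (40 would be touching), y ≈ +8 mm, with a small yaw. That is within measuring error, and the hard stop at about 19 N agrees. The squat carton, tin and jar show no real movement. Handing in.

```bash
python3 -c "
from cell import arm
print(arm.sign_off())"
```

```text
the job is handed in; nothing more can be done
None
```

I tipped the carton flat inside the tape, pushed it up against the batten and handed the job in after about 9 s of the 38 s; my last measurement put its end about 2–3 mm from the batten and close to square, with the bystanders in place, but the sign-off returned no verdict.

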